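# Hang the terminal board on the twin-pin stand

### The job

Of the two cream terminal boards on the relay bench, take the one whose two mounting holes match the spacing of the stand's two upright pins (the longer board) and hang it on them, one pin through each hole, resting level and fully down on both shoulders, and let go. Lower it all the way down before letting go rather than dropping it, and leave the shorter board and the glass lens where they are.

Things in the scene. Friction and masses are not known exactly. Their poses are not given: they have to be found in the camera images.
- long_board_mid (a point): Longer cream board, 194 mm, ~0.25 kg, symmetric end for end. Middle block 72 (x) x 40 (y) x 44 mm tall, screw heads on top: grasp across its 40 mm. At each end a flat ear 50 mm wide, 8 thick, underside 20 mm above the block's, with a 30 mm through hole; hole centres x = +-72 mm, y = 0. Point: block centre, 22 mm above its underside, 2 above the ears' undersides. x along the board, z up.
- stand_top (a point): Fixed stand: grey base 200 x 60 x 10 mm, two steel posts with 40 mm round shoulders, upper faces 50 mm above the bench; on each an upright 8 mm pin, tapered tip, 30 mm tall. Pins at x = +-72 mm. Point: midway between the pins at the shoulders' upper faces; x through both pins, z up. The board's ears rest on the shoulders, its block hanging between the posts.
- short_board_mid (a point): Shorter cream board of the same make, 150 mm long, block 44 x 40 x 44 mm, 30 mm holes at x = +-50 mm: does not fit the pins. Point and axes as for the longer board. Leave it alone.
- lens: A heavy clear glass signal-lamp lens, 76 mm in diameter and 26 mm tall, lying flat side down beyond the work. Its origin is the centre of its underside. Leave it alone.
Not all that is in view belongs to the job. What is shaped like the part that bears long_board_mid but brown or green is not meant.

How it is judged:
At the end, for the whole second after the job is handed in: The longer board hangs at rest with a pin through each hole: its centre within 16 mm of the middle of the stand, its height within about 4 mm of fully down on the shoulders, its long axis within about 12 degrees of the line of the pins, tilted less than 4 degrees (horizontal distance between long_board_mid and stand_top below 0.016 m and z of long_board_mid in the frame of stand_top between -0.003 and 0.006 m and angle between the x axis of long_board_mid and the x axis of stand_top, either way round below 0.22 rad and angle between long_board_mid's own z axis and vertical below 0.07 rad and linear speed of long_board below 0.02 m/s); the robot touches nothing.
It fails at once if the shorter board is moved by more than 30 mm (distance of short_board_mid from where it was at the start of the episode above 0.03 m).
It fails at once if the glass lens is moved by more than 30 mm (distance of lens from where it was at the start of the episode above 0.03 m).
It fails at once if the board is let go over the stand while still more than about 15 mm above its seat (dropped) (horizontal distance between long_board_mid and stand_top below 0.05 m and z of long_board_mid in the frame of stand_top above 0.017 m and contact force between long_board and the fingers below 0.05 N).
It also fails if it takes over 45 s, if anything falls off the work surface, if the arm or the gripper's body presses on something with over 40 N, if the wrist force passes 120 N, or if a joint passes its speed limit or range.

### The arm

A 7-joint arm with a two-finger parallel gripper is mounted at the origin on the work surface. World frame = base frame: x ahead of the robot, y to its left, z up, the work surface at z = 0. Lengths are in m, angles in rad, forces in N, time in s.
With the tool pointing down it reaches from about 0.4 to 0.85 m from the base axis. Payload 10.4 kg.
Tool frame: the origin (TCP) lies at the very end of the fingers, on their centre line; the grasp point (between the pads) lies 19 mm behind it; z points along the fingers, y is the direction in which the jaws open and shut (so a half turn about z gives the same grasp; the last joint's range is limited). The gripper opens to 87 mm and grips with 3 to 60 N. Pads are 19 mm wide; open, the fingers measure 117 mm over their backs; the gripper's body (75 mm by 190 mm) begins 51 mm behind the grasp point.
Start: joints at [-1.315, 0.332, -0.065, 1.46, 0.022, 1.35, -0.088], TCP at [0.172, 0.601, 0.223] pointing down, gripper open.
Joint ranges: [-2.6, 2.6], [-0.5, 2.12], [-1.47, 1.34], [0.16, 2.42], [-1.27, 4.41], [0.06, 2.06], [-2.6, 2.6]. Speed limits (rad/s): [2.22, 2.22, 2.79, 2.79, 3.14, 3.14, 3.14].

### API

Orientations are given as a unit quaternion [x, y, z, w].
In Python, from bench import r, eyes, job gives the robot as it stands. The module is installed in compiled form; this text tells all that it offers.
- The arm moves only by the tool play_rows, never from a script. Its argument "motion" is a list of rows, each a list of 7 numbers: the shift along the tool's x, y, z as a fraction of full scale, then the turn, a rotation vector about the tool's x, y, z as a fraction of full scale, then the opening in per cent of the stroke, from 0 (shut) to 100 (fully open). A call has 1 to 5 rows; each row is the pose to reach, as a shift and turn from the pose commanded when the call began, along the tool's axes at that moment; what a row does not reach only later rows make up. Full scale, the value 1, is 0.2 m for a shift and 90 degrees for a turn. A row lasts 1/8 s, in which the tool goes at most 62.5 mm and 10.7 degrees, less where a joint would pass 70% of its speed; a pose out of reach is approached as far as the arm can. A call with a number of a shift or a turn outside -1 to 1 is refused whole. A call with a gripper value outside its range is refused whole. The fingers move at their own pace and stop on an object; "squeeze" is the grip in N (left out, the last holds). Time passes only in rows, so rows that repeat a pose let the fingers close. It gives the time, the measured TCP pose, the force and the opening at its end, in the units of the state.
- r.read_state(): the state, without advancing time (a new reading comes with each control period).
- eyes.camera(name): name is "side" or "top" or "wrist"; returns a dict with "image" (400x640x3 uint8, red, green, blue), "mtx" (3x3 intrinsics, pixels), "R" (3x3) and "t" (3): a world point X has camera coordinates R X + t. Camera axes: x right, y down, z forward; pixel columns grow to the right and rows downward; lengths in m; the calibration is good to about 2 mm. A picture is of the moment at which its call begins. There is no depth.
- job.close_job(): hands the job in, once; it reports no verdict.
Trained networks look in a picture, given as the dict that the camera call returned (one of the last four; its "shot" number tells which), for a name from the list of things; names that differ only in an ending like _2 or _b are one class to them, and where a whole thing is asked for, a point or a joint stands for the part that bears it (a point fixed in the world has none). Each returns a list of dicts, best first, with "p" (0 to 1); they miss things now and then, are a little off and sometimes report something else, mostly with a low value. They report only what shows in the picture. A call takes as long as a camera call. They do not tell look-alikes from the thing itself.
- eyes.regions_of(picture, label): "region" (400x640 bool, what is visible of it) and "xy" ([column, row] in pixels, amid what is visible of it).
- eyes.landmark_of(picture, label): "xy" ([column, row] in pixels: a listed point, or the origin of a listed thing).
The state is a dict: "time": time; "joint_positions": joint angles; "joint_vel": joint speeds; "joint_torque": joint torques, N m; "ee_pos": TCP position; "eef_rot": TCP orientation; "ft_force": force on the tool from outside, world axes, zero at the start; "torque": the same for the moment, N m; "width": finger opening in m.
Only numpy, scipy, OpenCV 4.12 (cv2) and the standard library are available. Lean on these libraries where they do the work, as an engineer would, in place of code of your own. Each camera call takes 0.05 s, during which the arm holds its last target. There are 200 camera calls.

## Working session

There is one attempt and no reset: what is moved stays moved. The work goes in short steps, Python scripts to look and compute and a tool call to move; the robot and the scene stay as the last step left them, time stands still between calls to the robot, and variables do not carry over. Pictures are saved under pics/ and viewed, about 8 in all and at most 12, crops included, and the job is handed in when it is done.

Besides the shell and the picture viewer there is one more tool, called as name(argument=value, ...), one argument or row to a line, values as JSON. play_rows: Moves the arm, as the interface text tells. Shift numbers are shares of 0.2 m and turn numbers shares of 90 degrees, none past 1 either way. Its arguments: {"type":"object","properties":{"motion":{"type":"array","items":{"type":"array","items":{"type":"number"}}},"squeeze":{"type":"number"}},"required":["motion"]}

```bash
mkdir -p pics
cat > h.py <<'E'
import numpy as np, cv2
from bench import r, eyes, job
from scipy.spatial.transform import Rotation as Ro
def ray(p,xy):
    d=p["R"].T@np.linalg.solve(np.array(p["mtx"]),[xy[0],xy[1],1]); o=-p["R"].T@p["t"]; return o,d/np.linalg.norm(d)
def atz(p,xy,z):
    o,d=ray(p,xy); return o+d*(z-o[2])/d[2]
def proj(p,X):
    c=p["mtx"]@(p["R"]@np.asarray(X)+p["t"]); return c[:2]/c[2]
def tri(rs):
    A=0;b=0
    for o,d in rs:
        M=np.eye(3)-np.outer(d,d); A=A+M; b=b+M@o
    return np.linalg.solve(A,b)
def save(n,im): cv2.imwrite(n,im[:,:,::-1])
E
cat > a.py <<'E'
from h import *
np.set_printoptions(precision=4,suppress=True)
P={n:eyes.camera(n) for n in("side","top")}
save("pics/a.png",np.vstack([P["top"]["image"],P["side"]["image"]])[:, :] if 0 else cv2.resize(np.vstack([P["top"]["image"],P["side"]["image"]]),(480,600)))
save("pics/top.png",P["top"]["image"]);save("pics/side.png",P["side"]["image"])
for n,p in P.items():
    print(n,"cam at",-p["R"].T@p["t"])
    for l,z in(("long_board_mid",.022),("short_board_mid",.022),("stand_top",.05),("lens",0)):
        for d in eyes.landmark_of(p,l)[:3]: print(l,d["p"],d["xy"],atz(p,d["xy"],z))
s=r.read_state(); print(s["time"],s["ee_pos"],s["eef_rot"],s["ft_force"],s["width"])
E
python3 a.py
```

```text
side cam at [ 0.2348 -0.7171  0.6496]
long_board_mid 0.75 [436.1, 326.0] [ 0.5741 -0.4637  0.022 ]
long_board_mid 0.6 [320.7, 180.7] [ 0.5867 -0.0018  0.022 ]
long_board_mid 0.6 [223.2, 202.6] [0.3438 0.0375 0.022 ]
short_board_mid 0.69 [350.0, 269.5] [ 0.5063 -0.2838  0.022 ]
stand_top 0.8 [252.8, 132.2] [0.5045 0.2611 0.05  ]
lens 0.97 [378.9, 167.6] [ 0.7639 -0.0032  0.    ]
top cam at [ 0.393  -0.0661  1.218 ]
long_board_mid 0.83 [295.4, 182.4] [ 0.5785 -0.0191  0.022 ]
long_board_mid 0.83 [434.1, 182.2] [ 0.5748 -0.4598  0.022 ]
long_board_mid 0.56 [279.1, 259.1] [0.3386 0.0326 0.022 ]
short_board_mid 0.57 [376.1, 203.9] [ 0.5074 -0.2734  0.022 ]
stand_top 0.89 [200.4, 203.5] [0.5113 0.2727 0.05  ]
lens 0.89 [289.0, 131.9] [0.7501 0.0019 0.    ]
0.5 [0.1719 0.6009 0.2225] [ 0.1389  0.9903  0.     -0.    ] [ 1.0339 -0.0648  0.2152] 0.08720401011054063
```

View pics/top.png

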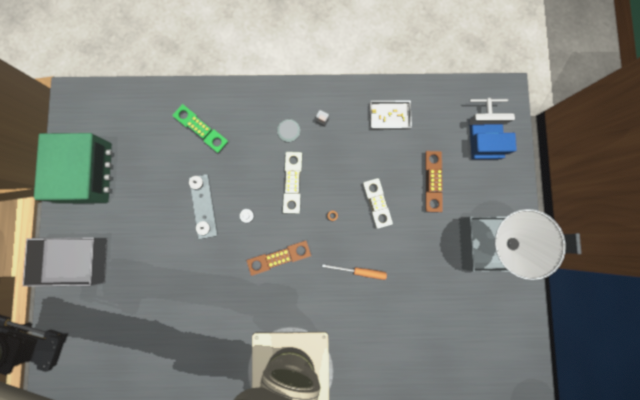

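View pics/side.png

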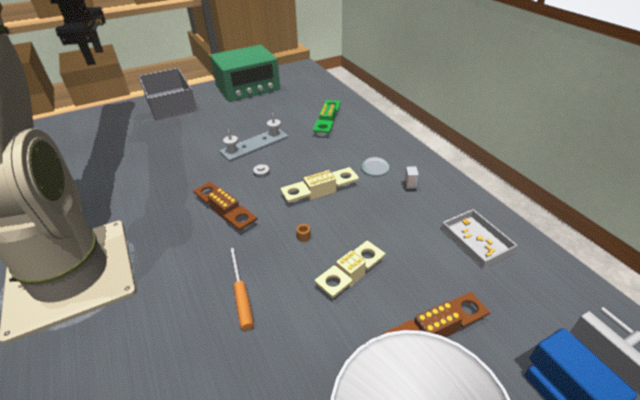

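The long cream board is at top (292,182) and the short one at (377,203). The stand's shoulders are at (196,182) and (203,228), and the lens is at (289,130), just beyond the long board.

```bash
cat >> h.py <<'E'
def go(pos,yaw):  # yaw = world angle of tool x; prints fraction row from the commanded(~measured) pose
    s=r.read_state(); R0=Ro.from_quat(s["eef_rot"])
    Rt=Ro.from_matrix(np.array([[np.cos(yaw),np.sin(yaw),0],[np.sin(yaw),-np.cos(yaw),0],[0,0,-1.]]))
    d=R0.inv().apply(np.array(pos)-s["ee_pos"])/.2; w=(R0.inv()*Rt).as_rotvec()/(np.pi/2)
    print("shift",d.round(3),"turn",w.round(3),"rows",np.linalg.norm(d)*.2/.0625, np.linalg.norm(w)*90/10.7)
E
cat > b.py <<'E'
from h import *
np.set_printoptions(precision=4,suppress=True)
p=eyes.camera("top"); im=p["image"]
for d in eyes.regions_of(p,"long_board_mid"):
    m=d["region"]; pts=np.argwhere(m)[:,::-1].astype(np.float32); print(d["p"],d["xy"],m.sum(),im[m].mean(0))
    (c,sz,a)=cv2.minAreaRect(pts); b=cv2.boxPoints((c,sz,a)); W=np.array([atz(p,x,.028) for x in b]); print(W[:,:2].ravel(),W.mean(0))
A=atz(p,(195.5,182.5),.05);B=atz(p,(202.5,228),.05); print("stand",A,B,(A+B)/2,np.linalg.norm(A-B),np.arctan2(*(A-B)[1::-1]))
A=atz(p,(293,158),.028);B=atz(p,(291,206),.028); print("board",A,B,(A+B)/2,np.linalg.norm(A-B))
go([.5,.25,.3],np.pi+.15)
E
python3 b.py
```

```text
0.97 [203.4, 130.0] 791 [105.3654 191.5853 108.2048]
[0.7949 0.3791 0.8389 0.3477 0.7163 0.1923 0.6734 0.224 ] [0.7559 0.2858 0.028 ]
0.97 [433.6, 185.1] 895 [165.2983 126.4894  86.4927]
[ 0.6749 -0.437   0.6744 -0.4881  0.4824 -0.4781  0.4829 -0.428 ] [ 0.5787 -0.4578  0.028 ]
0.68 [292.5, 182.1] 909 [215.8284 217.9648 203.3971]
[ 0.4799  0.0209  0.6775  0.0111  0.6743 -0.0437  0.4767 -0.0328] [ 0.5771 -0.0111  0.028 ]
0.6 [278.1, 260.5] 802 [183.1808 141.8529  98.8479]
[ 0.3365  0.1329  0.3956 -0.0517  0.3485 -0.067   0.2901  0.1167] [0.3427 0.0327 0.028 ]
stand [0.5769 0.2896 0.05  ] [0.436  0.2644 0.05  ] [0.5065 0.277  0.05  ] 0.14314720626511093 0.1769838617668625
board [ 0.6563 -0.0121  0.028 ] [ 0.5029 -0.0052  0.028 ] [ 0.5796 -0.0087  0.028 ] 0.15358795165192818
shift [-2.06  -1.235 -0.387] turn [ 0.     0.    -0.273] rows 7.784572215051691 2.295928485186857
```

play_rows(
  motion=[
    [-0.25,-0.15,-0.05,0,0,-0.1,100],
    [-0.5,-0.3,-0.1,0,0,-0.2,100],
    [-0.75,-0.45,-0.15,0,0,-0.273,100],
    [-1,-0.6,-0.19,0,0,-0.273,100],
  ],
)

```text
time: 1.1
ee_pos: [0.3325, 0.429, 0.2612]
eef_rot: [-0.076, 0.997, 0.0, 0.0]
ft_force: [0.7, 0.5, -0.2]
width: 0.087
```

```bash
python3 -c "
from h import *
s=r.read_state();print(s['time'],s['ee_pos'],s['joint_positions'])
go([.5,.25,.3],np.pi+.177)"
```

```text
1.1 [0.33245984 0.42899966 0.26120665] [-1.00653193  0.13096004  0.01201007  1.62437017 -0.00169089  1.38531233
  0.72818929]
shift [-0.693 -1.011 -0.194] turn [ 0.     0.    -0.016] rows 3.9715953587149913 0.1355339762078682
```

play_rows(
  motion=[
    [-0.17,-0.25,-0.05,0,0,0,100],
    [-0.34,-0.5,-0.1,0,0,-0.016,100],
    [-0.52,-0.75,-0.15,0,0,-0.016,100],
    [-0.69,-1,-0.19,0,0,-0.016,100],
    [-0.69,-1,-0.19,0,0,-0.016,100],
  ],
)

```text
time: 1.72
ee_pos: [0.501, 0.2483, 0.2993]
eef_rot: [-0.083, 0.997, -0.001, 0.001]
ft_force: [-0.5, 0.6, -0.4]
width: 0.0868
```

```bash
python3 -c "
from h import *
np.set_printoptions(precision=4,suppress=True)
s=r.read_state();print(s['time'],s['ee_pos'],s['joint_positions'])
p=eyes.camera('wrist');save('pics/w1.png',p['image']);np.savez('w1.npz',mtx=p['mtx'],R=p['R'],t=p['t'])
print(-p['R'].T@p['t'],p['R'][2])
for d in eyes.landmark_of(p,'stand_top'):print(d,atz(p,d['xy'],.05))
go([.577,-.011,.25],np.pi-.05)"
```

```text
1.725 [0.501  0.2483 0.2993] [-0.7329  0.1505  0.2157  1.5286 -0.0304  1.4645  1.2209]
[0.4279 0.2366 0.4614] [ 0.2663  0.0433 -0.9629]
{'xy': [340.7, 182.6], 'p': 0.67} [0.5077 0.2805 0.05  ]
shift [-0.162 -1.369  0.242] turn [ 0.    -0.     0.143] rows 4.4793886834412495 1.1992818401784358
```

View pics/w1.png

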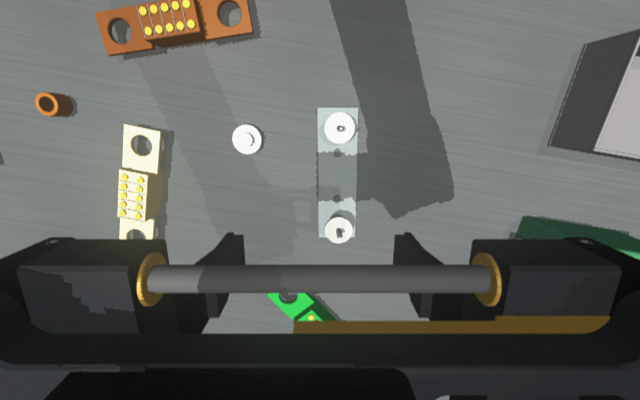

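Wrist view: the stand's shoulders are at (339,128) and (339,230), with the cream board at left (140,190).

```bash
python3 -c "
from h import *
np.set_printoptions(precision=4,suppress=True)
p=dict(np.load('w1.npz'));im=cv2.imread('pics/w1.png')
m=(im.min(2)>215).astype(np.uint8);m=cv2.morphologyEx(m,cv2.MORPH_CLOSE,np.ones((9,9)))
n,l,st,c=cv2.connectedComponentsWithStats(m)
C=[]
for i in range(1,n):
    if st[i,4]>200: print(st[i],c[i],atz(p,c[i],.05)); 
    if st[i,4]>200 and 310<c[i][0]<370: C.append(atz(p,st[i,:2]+st[i,2:4]/2,.05))
A,B=C[:2];print(A,B,(A+B)/2,np.linalg.norm(A-B),np.arctan2(*(B-A)[1::-1]))
"
```

```text
[324 112  31  32 764] [338.9254 127.4791] [0.4351 0.2644 0.05  ]
[ 118  125   42  113 2853] [135.5251 182.2187] [ 0.5545 -0.0006  0.05  ]
[232 125  29  29 658] [246.2614 138.9301] [0.4702 0.1451 0.05  ]
[325 218  28  25 544] [338.3934 229.9338] [0.577  0.2901 0.05  ]
[0.4357 0.2653 0.05  ] [0.5778 0.2911 0.05  ] [0.5067 0.2782 0.05  ] 0.14443597966953572 0.18001073143277493
```

play_rows(
  motion=[
    [-0.04,-0.25,0.05,0,0,0.07,100],
    [-0.08,-0.5,0.1,0,0,0.143,100],
    [-0.11,-0.75,0.15,0,0,0.143,100],
    [-0.14,-1,0.2,0,0,0.143,100],
  ],
)

```text
time: 2.33
ee_pos: [0.5598, 0.0618, 0.2581]
eef_rot: [0.023, 1.0, 0.0, -0.0]
ft_force: [-0.0, 0.5, 0.6]
width: 0.0872
```

```bash
python3 -c "
from h import *
go([.577,-.011,.2],np.pi-.05)"
```

```text
shift [-0.103 -0.36   0.29 ] turn [ 0.    -0.     0.002] rows 1.5154002923677603 0.020171054890931656
```

play_rows(
  motion=[
    [0,-0.18,0.15,0,0,0,100],
    [0.1,-0.36,0.29,0,0,0,100],
    [0.25,-0.36,0.29,0,0,0,100],
    [0.25,-0.36,0.29,0,0,0,100],
  ],
)

```text
time: 2.82
ee_pos: [0.505, -0.0067, 0.2003]
eef_rot: [0.024, 1.0, 0.001, -0.0]
ft_force: [0.1, 0.6, 0.4]
width: 0.0873
```

```bash
python3 -c "
from h import *
np.set_printoptions(precision=4,suppress=True)
s=r.read_state();print(s['time'],s['ee_pos'])
p=eyes.camera('wrist');save('pics/w2.png',p['image']);np.savez('w2.npz',mtx=p['mtx'],R=p['R'],t=p['t'])
for d in eyes.landmark_of(p,'long_board_mid'):print(d,atz(p,d['xy'],.022))
for d in eyes.regions_of(p,'long_board_mid')[:2]:
    b=cv2.boxPoints(cv2.minAreaRect(np.argwhere(d['region'])[:,::-1].astype(np.float32)));print(d['p'],b)
"
```

```text
2.825 [ 0.505  -0.0067  0.2003]
{'xy': [321.6, 246.6], 'p': 0.97} [ 0.5811 -0.0064  0.022 ]
{'xy': [349.8, 26.8], 'p': 0.69} [0.3434 0.0327 0.022 ]
0.77 [[249.875   33.1148]
 [434.8381 -40.5697]
 [455.7742  11.9842]
 [270.8112  85.6687]]
0.66 [[296. 164.]
 [341. 164.]
 [341. 315.]
 [296. 315.]]
```

View pics/w2.png

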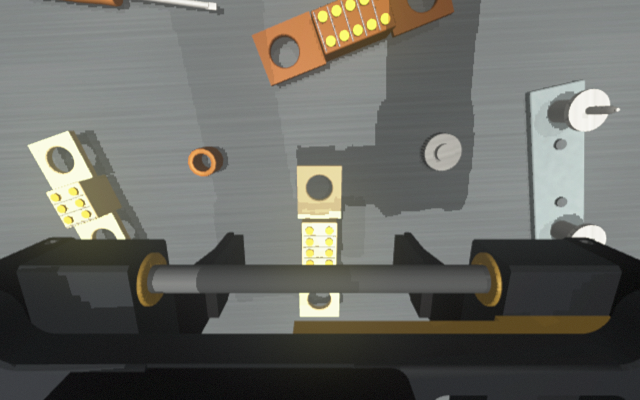

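Board directly between the fingers: near hole (319,187), far hole (319,~299), with the ear's near edge at row 166.

```bash
python3 -c "
from h import *
np.set_printoptions(precision=4,suppress=True)
p=dict(np.load('w2.npz'))
A=atz(p,(319.5,187),.028);e=atz(p,(319.5,166),.028);f=atz(p,(319.5,316.5),.028);B=atz(p,(319,299),.028)
print(A,B,(A+B)/2,e,f,(e+f)/2,np.linalg.norm(A-B),np.linalg.norm(e-f))
print(atz(p,(298,190),.028),atz(p,(342,190),.028),atz(p,(299,300),.028),atz(p,(340,300),.028))
go([.578,-.010,.08],np.pi-.05)"
```

```text
[ 0.5054 -0.0054  0.028 ] [ 0.6496 -0.0128  0.028 ] [ 0.5775 -0.0091  0.028 ] [ 0.4816 -0.0043  0.028 ] [ 0.6751 -0.0134  0.028 ] [ 0.5783 -0.0089  0.028 ] 0.14435620680489272 0.19377488858348937
[ 0.5077 -0.03    0.028 ] [0.5101 0.0199 0.028 ] [ 0.6498 -0.0381  0.028 ] [0.6523 0.0136 0.028 ]
shift [-0.355  0.001  0.604] turn [0.    0.001 0.002] rows 2.2423541556515665 0.01574939174580623
```

play_rows(
  motion=[
    [-0.18,0,0.2,0,0,0,100],
    [-0.36,0,0.45,0,0,0,100],
    [-0.36,0,0.7,0,0,0,100],
    [-0.36,0,0.85,0,0,0,100],
    [-0.36,0,0.95,0,0,0,100],
  ],
)

```text
time: 3.6
ee_pos: [0.5784, -0.011, 0.0087]
eef_rot: [0.024, 1.0, -0.0, -0.001]
ft_force: [0.3, -0.1, 0.3]
width: 0.087
```

play_rows(
  motion=[
    [0,0,0,0,0,0,0],
    [0,0,0,0,0,0,0],
    [0,0,0,0,0,0,0],
    [0,0,0,0,0,0,0],
    [0,0,0,0,0,0,0],
  ],
  squeeze=25,
)

```text
time: 4.22
ee_pos: [0.5787, -0.0116, 0.011]
eef_rot: [0.025, 1.0, 0.0, 0.0]
ft_force: [-0.7, 0.0, 0.8]
width: 0.0449
```

play_rows(
  motion=[
    [0,0,0,0,0,0,0],
    [0,0,0,0,0,0,0],
    [0,0,0,0,0,0,0],
  ],
)

```text
time: 4.6
ee_pos: [0.5786, -0.0115, 0.0108]
eef_rot: [0.025, 1.0, 0.0, 0.0]
ft_force: [-2.6, 2.3, 6.1]
width: 0.0401
```

play_rows(
  motion=[
    [0,0,-0.1,0,0,0,0],
    [0,0,-0.25,0,0,0,0],
    [0,0,-0.45,0,0,0,0],
    [0,0,-0.65,0,0,0,0],
    [0,0,-0.65,0,0,0,0],
  ],
)

```text
time: 5.22
ee_pos: [0.5803, -0.0122, 0.1446]
eef_rot: [0.025, 1.0, 0.0, 0.003]
ft_force: [0.1, -0.2, -3.2]
width: 0.0398
```

```bash
python3 -c "
from h import *
s=r.read_state();print(s['time'],s['ee_pos'],s['ft_force'],s['torque'],s['width'])
p=eyes.camera('wrist');save('pics/w3.png',p['image']);np.savez('w3.npz',mtx=p['mtx'],R=p['R'],t=p['t'])
go([.5067,.2782,.14],np.pi+.18)"
```

```text
5.225 [ 0.58029552 -0.01216106  0.14458603] [ 0.12317824 -0.21788714 -3.20605658] [ 0.04136721  0.0346449  -0.01566227] 0.0398461105405537
shift [0.434 1.431 0.011] turn [ 0.     0.002 -0.146] rows 4.7847573913604196 1.2307274643093546
```

View pics/w3.png

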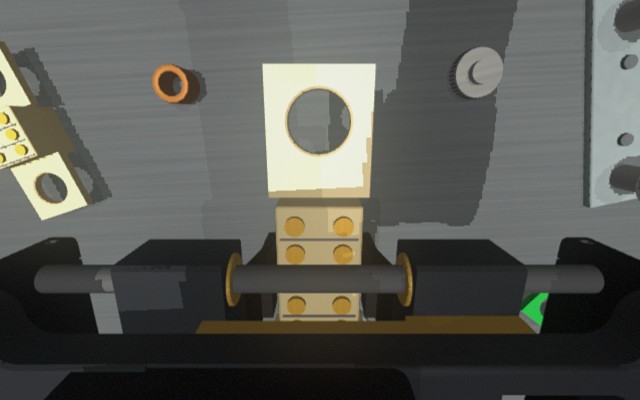

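Board held (opening 39.8 mm); the near hole shows at (319,121).

```bash
python3 -c "
from h import *
np.set_printoptions(precision=4,suppress=True)
p=dict(np.load('w3.npz'));s=r.read_state();R0=Ro.from_quat(s['eef_rot'])
for q in [(319.5,121),(263,64),(376,64),(268,195),(371,197)]: print(R0.inv().apply(atz(p,q,s['ee_pos'][2]+.0172)-s['ee_pos']))
"
```

```text
[ 0.0717  0.0005 -0.0174]
[ 0.0963 -0.0247 -0.0175]
[ 0.0962  0.0258 -0.0175]
[ 0.0359 -0.0253 -0.0173]
[ 0.0348  0.0264 -0.0173]
```

play_rows(
  motion=[
    [0.08,0.24,0,0,0,-0.03,0],
    [0.16,0.48,0,0,0,-0.07,0],
    [0.24,0.72,0,0,0,-0.1,0],
    [0.3,0.95,0,0,0,-0.146,0],
    [0.3,0.95,0,0,0,-0.146,0],
  ],
)

```text
time: 5.9
ee_pos: [0.5256, 0.1853, 0.1392]
eef_rot: [-0.094, 0.996, 0.0, -0.001]
ft_force: [1.0, -1.0, -1.9]
width: 0.0399
```

```bash
python3 -c "
from h import *
s=r.read_state();print(s['time'],s['ee_pos'])
go([.5067,.2782,.14],np.pi+.18)"
```

```text
5.9 [0.52561323 0.1852879  0.1391622 ]
shift [ 0.006  0.474 -0.004] turn [ 0.001 -0.002  0.005] rows 1.5171400004733184 0.04226027645367959
```

play_rows(
  motion=[
    [0,0.2,0,0,0,0,0],
    [0,0.4,0,0,0,0.005,0],
    [0.006,0.47,0,0,0,0.005,0],
    [0.006,0.474,0,0,0,0.005,0],
    [0.006,0.474,0,0,0,0.005,0],
  ],
)

```text
time: 6.52
ee_pos: [0.5103, 0.272, 0.1402]
eef_rot: [-0.085, 0.996, -0.001, -0.0]
ft_force: [0.1, -0.1, -1.8]
width: 0.04
```

```bash
python3 -c "
from h import *
s=r.read_state();print(s['time'],s['ee_pos'],s['ft_force'])
p=eyes.camera('wrist');q=eyes.camera('side')
save('pics/w4.png',np.vstack([p['image'][:250],cv2.resize(q['image'][60:200,160:360],None,fx=2.4,fy=2.4)[:, :480] if 0 else cv2.resize(q['image'][75:175,130:386],(640,250),interpolation=3)]))
go([.5067,.2782,.0908],np.pi+.18)"
```

```text
6.525 [0.51029451 0.27202451 0.14020493] [ 0.08925205 -0.13054964 -1.83950325]
shift [0.013 0.032 0.249] turn [-0.    -0.    -0.007] rows 0.8029565329111563 0.05518560901479139
```

View pics/w4.png

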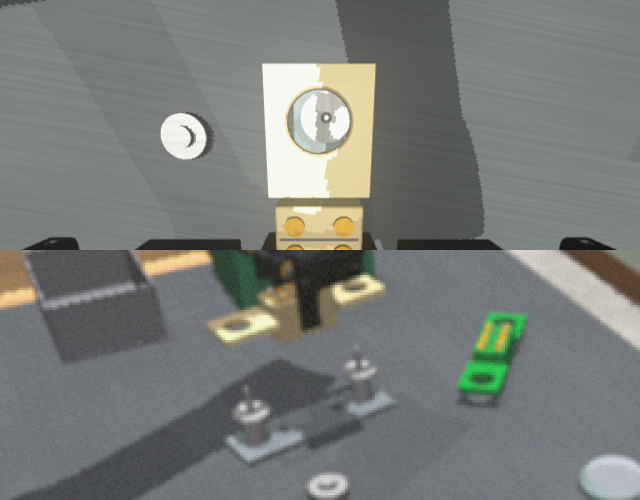

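The pin shows through the near hole, about 7 mm off centre, which agrees with the pose reading. I'll correct and then go down partway.

play_rows(
  motion=[
    [0.013,0.032,0,0,0,-0.007,0],
    [0.013,0.032,0.06,0,0,-0.007,0],
    [0.013,0.032,0.12,0,0,-0.007,0],
    [0.013,0.032,0.12,0,0,-0.007,0],
  ],
)

```text
time: 7.12
ee_pos: [0.5053, 0.2793, 0.1149]
eef_rot: [-0.091, 0.996, -0.001, -0.001]
ft_force: [-0.4, -0.2, -1.6]
width: 0.0397
```

```bash
python3 -c "
from h import *
s=r.read_state();print(s['time'],s['ee_pos'],s['ft_force'])
p=eyes.camera('wrist');save('pics/w5.png',p['image'][:250])
s=r.read_state();print(s['time'],s['ee_pos'],s['ft_force'])
go([.5067,.2782,.0408],np.pi+.18)"
```

```text
7.125 [0.50529145 0.27929494 0.11486547] [-0.42094914 -0.15116917 -1.63108223]
7.175 [0.50572888 0.27954332 0.11570182] [ 0.61002978 -0.22420689 -1.74020205]
shift [-0.004 -0.007  0.375] turn [-0.    -0.001  0.002] rows 1.198722539157301 0.01745471488622902
```

View pics/w5.png

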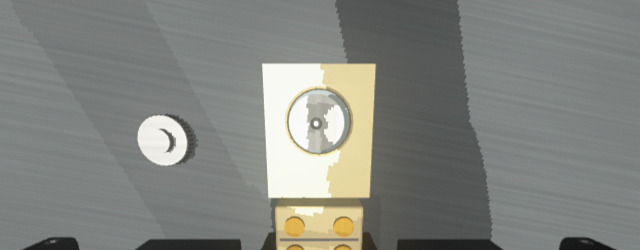

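play_rows(
  motion=[
    [-0.004,-0.007,0.07,0,0,0,0],
    [-0.004,-0.007,0.14,0,0,0,0],
    [-0.004,-0.007,0.21,0,0,0,0],
    [-0.004,-0.007,0.27,0,0,0,0],
    [-0.004,-0.007,0.32,0,0,0,0],
  ],
)

```text
time: 7.8
ee_pos: [0.507, 0.2786, 0.0516]
eef_rot: [-0.091, 0.996, -0.0, -0.0]
ft_force: [0.4, -0.4, -2.1]
width: 0.0398
```

play_rows(
  motion=[
    [0,0,0.01,0,0,0,0],
    [0,0,0.025,0,0,0,0],
    [0,0,0.04,0,0,0,0],
    [0,0,0.05,0,0,0,0],
    [0,0,0.05,0,0,0,0],
  ],
)

```text
time: 8.43
ee_pos: [0.5071, 0.2787, 0.0425]
eef_rot: [-0.091, 0.996, 0.0, -0.0]
ft_force: [1.3, 0.3, -2.3]
width: 0.0397
```

No contact yet; going down in small steps until the shoulders take the weight.

play_rows(
  motion=[
    [0,0,0.005,0,0,0,0],
    [0,0,0.01,0,0,0,0],
    [0,0,0.01,0,0,0,0],
  ],
)

```text
time: 8.8
ee_pos: [0.5072, 0.2788, 0.0408]
eef_rot: [-0.091, 0.996, 0.0, 0.0]
ft_force: [-1.3, -0.9, 1.2]
width: 0.0396
```

```bash
python3 -c "
from h import *
s=r.read_state();print(s['time'],s['ee_pos'],s['ft_force'],s['torque'])
p=eyes.camera('side');q=eyes.camera('wrist')
save('pics/w6.png',np.vstack([q['image'][:250],cv2.resize(p['image'][75:175,130:386],(640,250),interpolation=3)]))"
```

```text
8.8 [0.50722289 0.2787831  0.0408312 ] [-1.32730201 -0.90100422  1.18141869] [0.00313814 0.3574191  0.04199217]
```

View pics/w6.png

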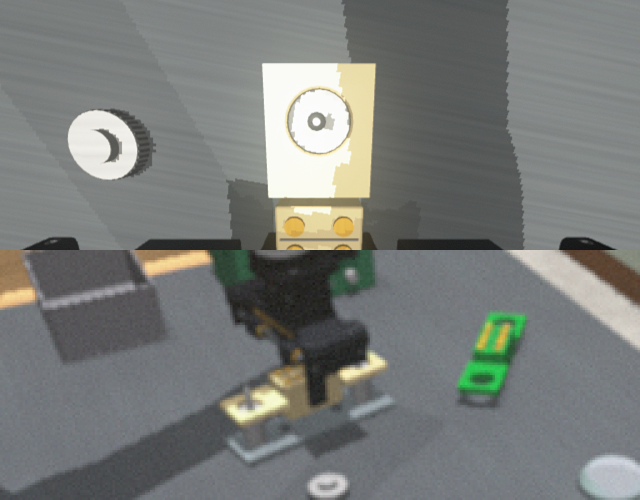

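The pin is centred in the hole and the force has swung from −2.3 to +1.2 N, so the board is touching the shoulders. One more millimetre down, then open.

play_rows(
  motion=[
    [0,0,0.005,0,0,0,0],
    [0,0,0.005,0,0,0,0],
  ],
)

```text
time: 9.15
ee_pos: [0.5072, 0.2788, 0.0408]
eef_rot: [-0.091, 0.996, 0.0, 0.0]
ft_force: [-6.5, -3.9, 13.2]
width: 0.0403
```

play_rows(
  motion=[
    [0,0,0,0,0,0,85],
    [0,0,0,0,0,0,85],
    [0,0,0,0,0,0,85],
    [0,0,0,0,0,0,85],
    [0,0,0,0,0,0,85],
  ],
)

```text
time: 9.78
ee_pos: [0.5071, 0.2787, 0.0395]
eef_rot: [-0.091, 0.996, 0.0, -0.0]
ft_force: [-0.1, -0.5, -0.5]
width: 0.0729
```

play_rows(
  motion=[
    [0,0,-0.05,0,0,0,85],
    [0,0,-0.15,0,0,0,85],
    [0,0,-0.35,0,0,0,85],
    [0,0,-0.6,0,0,0,85],
    [0,0,-0.8,0,0,0,85],
  ],
)

```text
time: 10.4
ee_pos: [0.5074, 0.2788, 0.2025]
eef_rot: [-0.091, 0.996, 0.001, 0.001]
ft_force: [0.2, 0.5, -0.1]
width: 0.0741
```

play_rows(
  motion=[
    [0.2,0.1,0,0,0,0,85],
    [0.4,0.2,0,0,0,0,85],
    [0.4,0.2,0,0,0,0,85],
    [0.4,0.2,0,0,0,0,85],
  ],
)

```text
time: 10.9
ee_pos: [0.4217, 0.3033, 0.2003]
eef_rot: [-0.091, 0.996, 0.0, 0.001]
ft_force: [0.9, -0.2, -0.6]
width: 0.0738
```

```bash
python3 -c "
from h import *
np.set_printoptions(precision=4,suppress=True)
s=r.read_state();print(s['time'],s['ee_pos'],s['ft_force'])
P={n:eyes.camera(n) for n in('side','wrist','top')}
save('pics/w7.png',np.vstack([P['wrist']['image'][:300],cv2.resize(P['side']['image'][75:175,130:386],(640,250),interpolation=3)]))
c=np.array([.5067,.2782,.052])
for n,p in P.items():
    print(n,proj(p,c))
    for d in eyes.landmark_of(p,'long_board_mid')[:4]:print(d['p'],d['xy'],atz(p,d['xy'],.052))
    for l in('short_board_mid','lens'):
        for d in eyes.landmark_of(p,l)[:1]: print(l,d['xy'])
"
```

```text
10.9 [0.4217 0.3033 0.2003] [ 0.8886 -0.1946 -0.629 ]
side [251.404  128.6969]
0.95 [327.7, 113.5] [0.7404 0.2467 0.052 ]
0.74 [224.9, 200.6] [0.3441 0.0063 0.052 ]
0.71 [434.1, 323.9] [ 0.5575 -0.4711  0.052 ]
0.66 [254.5, 129.5] [0.513  0.2695 0.052 ]
short_board_mid [351.0, 270.7]
lens [377.7, 171.0]
wrist [283.0326 259.5472]
0.9 [75.1, 65.7] [0.3435 0.0547 0.052 ]
0.67 [284.7, 257.1] [0.5034 0.2796 0.052 ]
top [198.3974 204.9505]
0.96 [199.6, 205.6] [0.5047 0.2745 0.052 ]
0.94 [202.5, 127.2] [0.7528 0.2717 0.052 ]
0.77 [278.6, 256.9] [0.3465 0.0316 0.052 ]
0.69 [431.4, 187.2] [ 0.5547 -0.4408  0.052 ]
short_board_mid [375.3, 199.3]
lens [286.8, 133.1]
```

View pics/w7.png

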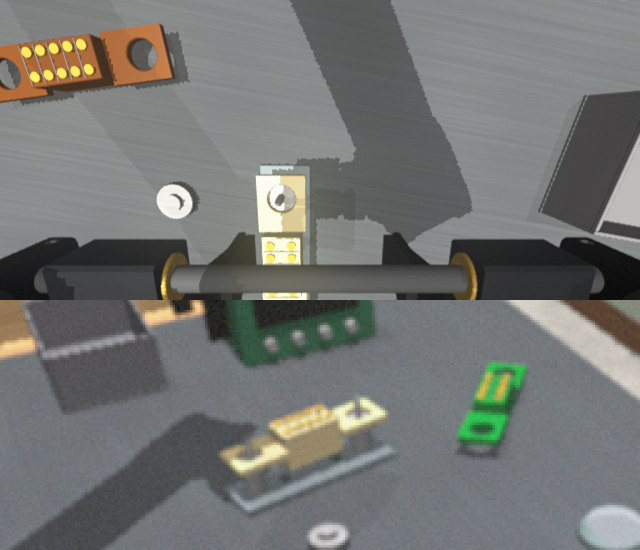

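The board rests level on both shoulders with a pin through each hole, and the arm is clear. Handing in.

```bash
python3 -c "
from h import *
print(job.close_job())"
```

```text
the job is handed in; nothing more can be done
None
```

I hung the longer cream board on the stand and handed the job in at about 11 s. I lowered the board until the shoulders took its weight, then opened the gripper and backed the arm well clear.

- **Before release:** the force on the tool changed from −2.3 N to +13 N, so the board was pressing lightly on the shoulders. The fingers were at the height I had calculated for a fully seated board. The grip point was within 1 mm of the measured middle of the stand and its yaw was within 0.01 rad of the line of the pins.
- **After release:** the side and wrist pictures show the board level, with both ears on the shoulders. A pin shows in each hole in the side view, and in the near hole in the wrist view. The networks placed its centre 4 to 11 mm from the middle of the stand. The side camera gave the largest figure, in line with how far off the networks were on earlier readings.
- **Short board and lens:** I never touched them. They were found within about 5 pixels of their starting spots, which is detection scatter.

No checks failed. The only correction needed was a 7 mm sideways offset above the stand, which I removed before lowering.

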